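# Set the iris ring of the taller inspection camera

### The job

Two inspection cameras stand on the bench with their lenses facing up. On the taller one, turn the slim iris ring, the one held between two fixed rings, until its pointer tab lines up with the index rib on the fixed rings, then let go and draw clear. Do not press on the fixed rings above and below it, and leave the iris ring of the shorter camera as it is.

Things in the scene. Friction and masses are not known exactly. Their poses are not given: they have to be found in the camera images.
- iris_tall (a joint): angle of the taller camera's iris ring, rad: 0 when its pointer tab stands at the index rib, positive when the tab is turned counterclockwise from the rib as seen from above. Stops at -0.5 and 1.5; starts between 0.5 and 1.1. Stiff (about 0.06 N m), it stays where it is left.
- iris_tall_centre (a point): centre of the taller camera's iris ring, on the upright lens axis, half-way up the ring, 122 mm above the bench. Its x axis points from there to the pointer tab and turns with the ring, z up. The ring is plain steel with a ribbed rim, 56 mm in diameter and 12 mm high, and stands 7 mm proud of the fixed rings all round. The tab is 6 mm wide and 8 mm high and sticks out to 40 mm from the axis.
- fixed_rings_tall: the dark fixed rings of the taller camera's lens, above and below the iris ring, 42 mm in diameter (43 mm just below the ring). Origin at the iris ring's centre; +x points to the index rib, a bright upright rib 4 mm wide on both fixed rings that reaches 24.5 mm from the axis; z up. The upper ring ends 31 mm above the origin, the lower one 48 mm below it on a housing 46 mm square, 74 mm above the bench, on a round foot 88 mm in diameter. The camera is screwed to the bench.
- iris_short_pointer (a point): pointer tab of the shorter camera, to be left as it is, 37 mm from its axis, 75 mm up. Same lens, but it ends 106 mm above the bench, the taller one 153 mm. The taller camera may stand left or right; between the two stand a vice, lower, and, 0.54 m straight ahead of the robot, a bench shear whose upright lever reaches 370 mm above the bench: cross on the robot's side of that lever.
Things that resemble listed ones, but are neither listed nor needed, are in the scene too. What is shaped like the part that bears iris_tall but green is not meant.

How it is judged:
By the outcome, as a careful person would: the job done as asked, in the order asked, and still so for the second after the job is handed in, with the robot touching nothing.
It also fails if it takes over 35 s, if anything falls off the work surface, if the arm or the gripper's body presses on something with over 40 N, if the wrist force passes 120 N, or if a joint passes its speed limit or range.

### The arm

A 6-joint arm with a two-finger parallel gripper is mounted at the origin on a cart in front of the work surface, level with it; the furniture and walls round the work are solid. World frame = base frame: x ahead of the robot, y to its left, z up, the work surface at z = 0. Lengths are in m, angles in rad, forces in N, time in s.
With the tool pointing down it reaches from about 0.25 to 0.775 m from the base axis. Payload 4 kg.
Tool frame: the origin (TCP) lies at the centre of the arm's flange, where the gripper is bolted on; the fingertips stand 199 mm ahead of it and the grasp point (between the pads) lies 180 mm ahead of it (bot.pinch_z is the distance from the TCP to the grasp point, in m); z points along the fingers, y is the line along which they close (so a half turn about z gives the same grasp; the last joint's range is limited). The gripper opens to 94 mm and grips with 3 to 60 N. Pads are 16 mm wide; open, the fingers measure 119 mm over their backs; the gripper's body (75 mm by 177 mm) begins 78 mm behind the grasp point.
Start: joints at [1.188, 0.087, 1.371, -0, 1.684, -0.103], TCP at [0.152, 0.529, 0.405] pointing down, gripper open.
Joint ranges: [-3.1, 3.1], [-0.76, 2.03], [0.27, 2.55], [-1.08, 4.22], [0.17, 2.65], [-2.57, 2.57]. Speed limits (rad/s): [2.79, 2.79, 3.14, 3.14, 3.14, 3.14].

### API

Orientations are given as a unit quaternion [x, y, z, w].
In Python, from bench import bot gives the robot as it stands.
- The arm moves only by the tool move_arm, never from a script. Its argument "increments" is a list that holds one entry, the list of rows, each a list of 7 numbers: the shift along the tool's x, y, z as a fraction of full scale, then the turn, a rotation vector about the tool's x, y, z as a fraction of full scale, then the finger opening in mm, from 0 to 94. In form: [[[x, y, z, wx, wy, wz, grip], ...]]. A call has 1 to 20 rows; each row shifts and turns the commanded pose from where the row before left it, along the tool's axes as they then stand; what a row does not reach is not made up. Full scale, the value 1, is 0.02 m for a shift and 6 degrees for a turn. A row lasts 1/12 s, in which the tool goes at most 41.7 mm and 7.16 degrees, less where a joint would pass 70% of its speed; a pose out of reach is approached as far as the arm can. A call with a number of a shift or a turn outside -1 to 1 is refused whole. A call with a gripper value outside its range is refused whole. The fingers move at their own pace and stop on an object; "force" is the grip in N (left out, the last holds). Time passes only in rows, so rows that do not move let the fingers close. It gives the time, the measured TCP pose, the force, the opening and the grip force at its end, in the units of the state.
- bot.observe(): the state, without advancing time (a new reading comes with each control period).
- bot.camera(name): name is "side" or "top" or "wrist"; returns a dict with "image" (400x640x3 uint8, red, green, blue), "fx", "fy", "cx", "cy" (pixels), "rvec" (rotation vector, rad) and "tvec" (3), from world to camera coordinates, as OpenCV has them; the wrist camera has in their place "tool_from_camera" (4x4, takes a point from camera to tool coordinates, whose origin is the TCP and whose axes are the flange's). Camera axes: x right, y down, z forward; pixel columns grow to the right and rows downward; lengths in m; the calibration is good to about 2 mm. A picture is of the moment at which its call begins: read the wrist's pose just before it. There is no depth.
- bot.hand_in(): hands the job in; it is judged then, once.
The state is a dict: "t": time; "joints": joint angles; "joint_velocities": joint speeds; "effort": joint torques, N m; "tool_pos": TCP position; "orientation": TCP orientation; "force": force on the tool from outside, world axes, zero at the start; "wrist_torque": the same for the moment, N m; "grip_width": finger opening in m; "finger_force": force on a finger pad.
Only numpy, scipy, OpenCV 4.12 (cv2) and the standard library are available. Lean on these libraries where they do the work, as an engineer would, in place of code of your own. Each camera call takes 0.05 s, during which the arm holds its last target. There are 200 camera calls.

## Working session

There is one attempt and no reset: what is moved stays moved. The work goes in short steps, Python scripts to look and compute and a tool call to move; the robot and the scene stay as the last step left them, time stands still between calls to the robot, and variables do not carry over. Pictures are saved under pics/ and viewed, at most 10 in all, crops included, and the job is handed in when it is done.

Besides the shell and the picture viewer there is one more tool, called after "Call:" as name(argument=value, ...) on one line, values as JSON. move_arm: Moves the arm, as the interface text tells. Its arguments: {"type":"object","properties":{"increments":{"type":"array"},"force":{"type":"number"}},"required":["increments"]}

```bash
mkdir -p pics; ls
python3 - <<'E'
from bench import bot
import cv2,json
s=bot.observe();print(s)
for n in ["side","top","wrist"]:
    c=bot.camera(n);cv2.imwrite(f"pics/{n}0.png",c["image"][:,:,::-1])
    print(n,{k:(v.tolist() if hasattr(v,'tolist') else v) for k,v in c.items() if k!="image"})
E
```

```text
pics
{'t': 0.0, 'joints': array([ 1.18787939e+00,  8.79041067e-02,  1.37223878e+00,  1.20764348e-05,
        1.68357515e+00, -1.03105372e-01]), 'joint_velocities': array([ 0.0002461 ,  0.00039568, -0.00084238, -0.0004885 ,  0.00138121,
        0.00185911]), 'effort': array([-3.99911460e-04, -3.40183210e+01, -3.02427900e+01,  7.17073702e-02,
        3.30293400e-02, -1.48330232e-04]), 'tool_pos': array([0.15185666, 0.52849615, 0.40353938]), 'orientation': array([ 1.39449071e-01,  9.90228674e-01, -1.03002355e-03, -2.61535923e-04]), 'force': array([ 1.16393505, -0.39114506, -0.15863229]), 'wrist_torque': array([-0.04537861,  0.00108195,  0.00545283]), 'finger_force': 0.0, 'grip_width': 0.09393912159292005}
side {'fx': 444.6396485429633, 'fy': 444.6396485429633, 'cx': 320.8639510821832, 'cy': 199.85982458104988, 'rvec': [0.3002270051577246, -2.7578029875484145, 1.225332046720977], 'tvec': [0.49110515080716066, 0.12940034868063022, 0.9803797516880931]}
top {'fx': 497.497602493814, 'fy': 497.497602493814, 'cx': 321.47016841129124, 'cy': 197.97207600987872, 'rvec': [2.0916976688100286, -2.1565098514343197, 0.14726542839734585], 'tvec': [0.019899140050002435, 0.5044310623629165, 1.1649263194235808]}
wrist {'fx': 295.6964370994598, 'fy': 295.6964370994598, 'cx': 319.0638209827887, 'cy': 198.8056194005216, 'tool_from_camera': [[5.4874048967837994e-05, -0.9702952818483671, -0.24192367187118072, 0.06945462996679508], [0.9999996292556275, 0.00026114041858502155, -0.0008205451161269184, -0.0006349081983190175], [0.000859347103659751, -0.2419235371527081, 0.9702949364466846, 0.019910927763136244], [0.0, 0.0, 0.0, 1.0]]}
```

View pics/top0.png

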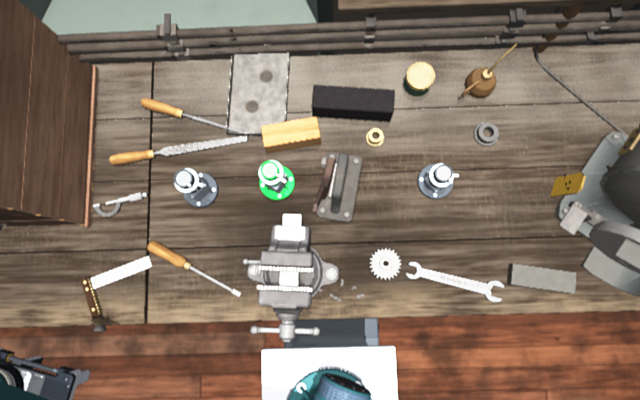

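View pics/side0.png

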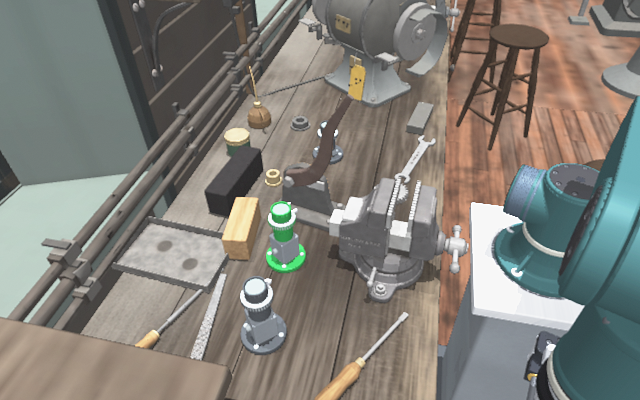

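```bash
cat > h.py <<'E'
import numpy as np,cv2
from scipy.spatial.transform import Rotation as R
def proj(c,P):
    K=np.array([[c["fx"],0,c["cx"]],[0,c["fy"],c["cy"]],[0,0,1]])
    return cv2.projectPoints(np.atleast_2d(np.array(P,float)),np.array(c["rvec"]),np.array(c["tvec"]),K,None)[0][:,0]
def wristify(c,s):
    T=np.eye(4);T[:3,:3]=R.from_quat(s["orientation"]).as_matrix();T[:3,3]=s["tool_pos"]
    M=np.linalg.inv(T@np.array(c["tool_from_camera"]))
    c["rvec"]=R.from_matrix(M[:3,:3]).as_rotvec();c["tvec"]=M[:3,3];return c
def back(c,uv,z):
    M=R.from_rotvec(np.ravel(c["rvec"])).as_matrix();o=-M.T@np.ravel(c["tvec"])
    d=M.T@np.array([(uv[0]-c["cx"])/c["fx"],(uv[1]-c["cy"])/c["fy"],1]);return o+d*(z-o[2])/d[2]
E
python3 - <<'E'
from bench import bot
from h import *
c=bot.camera("top");i=c["image"][:,:,::-1]
a=cv2.resize(i[150:220,150:230],None,fx=7,fy=7,interpolation=cv2.INTER_CUBIC)
s=bot.camera("side");j=s["image"][:,:,::-1]
b=cv2.resize(j[265:365,225:300],None,fx=4.9,fy=4.9,interpolation=cv2.INTER_CUBIC)
b=cv2.resize(b,(a.shape[0]*75//100,a.shape[0]))[:,:240+0] if 0 else cv2.resize(b,(240,320))
o=np.zeros((490,800,3),np.uint8);o[:,:560]=a;o[:320,560:]=b
cv2.imwrite("pics/crop1.png",o)
print(back(c,(186.5,178.5),.153),back(c,(200,190),.01),back(c,(441,172),.106),back(c,(436,181),.01))
E
```

```text
[0.54020399 0.30154985 0.153     ] [0.54035186 0.30991678 0.01      ] [ 0.54558218 -0.27334135  0.106     ] [ 0.54344953 -0.28080805  0.01      ]
```

View pics/crop1.png

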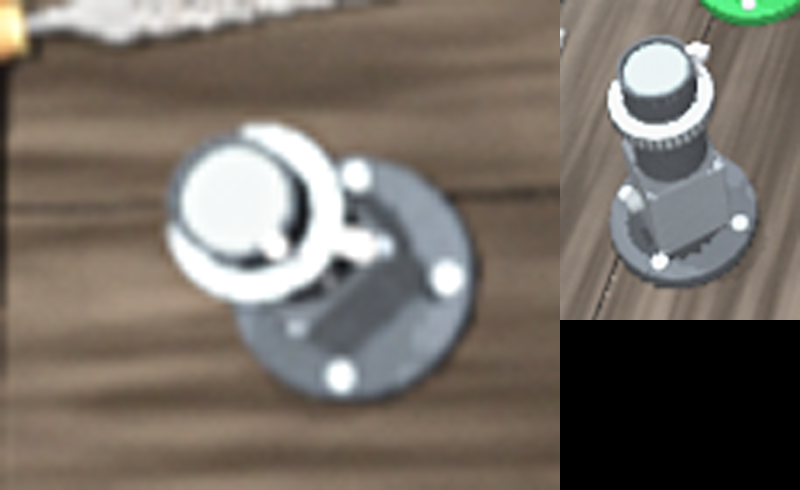

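View pics/wrist0.png

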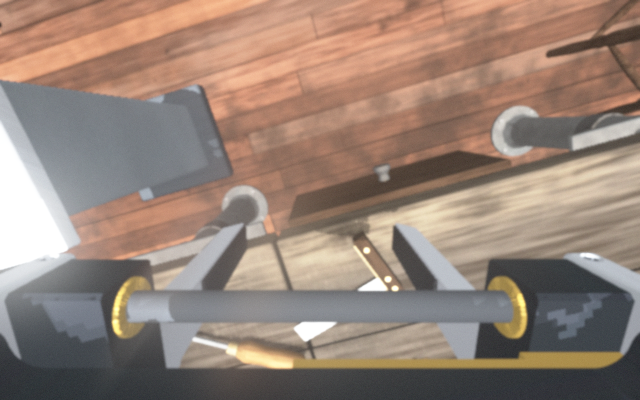

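Run:
```python
from bench import bot
from h import *
c=bot.camera("top")
f=lambda u,v,z:back(c,(150+u/7,150+v/7),z)
C=f(256,213,.122);T=f(365,243,.126);Rb=f(273,245,.153);Ct=f(238,202,.153);F=f(356,280,.01)
for n,p in dict(C=C,T=T,Rb=Rb,Ct=Ct,F=F).items():print(n,p.round(4))
a=np.arctan2(*(T-C)[[1,0]]);b=np.arctan2(*(Rb-Ct)[[1,0]]);print(a,b,a-b,np.linalg.norm(T-C),np.linalg.norm(Rb-Ct))
for z in(0,.1,.2,.3):print(back(c,(95,222),z),back(c,(95,60),z))
s=bot.observe();print(R.from_quat(s["orientation"]).as_matrix().round(3))
```

```text
C [0.5424 0.3106 0.122 ]
T [0.5303 0.2735 0.126 ]
Rb [0.5252 0.2957 0.153 ]
Ct [0.5396 0.3072 0.153 ]
F [0.5403 0.3077 0.01  ]
-1.8840496414425973 -2.467737002212686 0.5836873607700888 0.03921454772005449 0.018341203441992287
[0.4690414  0.57829655 0.        ] [0.9041401  0.59860037 0.        ]
[0.45594142 0.52947037 0.1       ] [0.8557104  0.54812554 0.1       ]
[0.44284144 0.48064419 0.2       ] [0.8072807 0.4976507 0.2      ]
[0.42974145 0.43181801 0.3       ] [0.75885101 0.44717587 0.3       ]
[[-0.961  0.276 -0.   ]
 [ 0.276  0.961 -0.001]
 [ 0.    -0.001 -1.   ]]
```

Call:
move_arm(increments=[[[-1,-0.75,0,0,0,0,94],[-1,-0.75,0,0,0,0,94],[-1,-0.75,0,0,0,0,94],[-1,-0.75,0,0,0,0,94],[-1,-0.75,0,0,0,0,94],[-1,-0.75,0,0,0,0,94],[-1,-0.75,0,0,0,0,94],[-1,-0.75,0,0,0,0,94],[-1,-0.75,0,0,0,0,94],[-1,-0.75,0,0,0,0,94],[0,0,0,0,0,1,94],[0,0,0,0,0,1,94],[0,0,0,0,0,1,94],[0,0,0,0,0,1,94],[0,0,0,0,0,1,94],[0,0,0,0,0,1,94],[0,0,0,0,0,1,94],[0,0,0,0,0,1,94],[0,0,0,0,0,0.8,94],[0,0,0,0,0,0,94]]])

```text
t: 1.97
tool_pos: [0.3026, 0.3292, 0.4047]
orientation: [0.566, 0.825, 0.0, -0.0]
force: [0.0, 0.0, -0.8]
grip_width: 0.0941
finger_force: 0.0
```

Call:
move_arm(increments=[[[-0.48,0.97,0,0,0,0,94],[-0.48,0.97,0,0,0,0,94],[-0.48,0.97,0,0,0,0,94],[-0.48,0.97,0,0,0,0,94],[-0.48,0.97,0,0,0,0,94],[-0.48,0.97,0,0,0,0,94],[-0.48,0.97,0,0,0,0,94],[-0.48,0.97,0,0,0,0,94],[-0.48,0.97,0,0,0,0,94],[-0.48,0.97,0,0,0,0,94],[-0.48,0.97,0,0,0,0,94],[0,0,0,0,0,0,94],[0,0,0,0,0,0,94]]])

```text
t: 3.05
tool_pos: [0.5404, 0.3076, 0.4037]
orientation: [0.565, 0.825, -0.001, -0.001]
force: [0.5, -1.2, -0.4]
grip_width: 0.0939
finger_force: 0.0
```

```bash
cat > w.py <<'E'
import sys
from bench import bot
from h import *
s=bot.observe();c=wristify(bot.camera("wrist"),s);print(s["tool_pos"],s["orientation"])
import pickle;pickle.dump(c,open("w.pkl","wb"))
p=proj(c,[[.54,.308,.122]])[0];print(p)
x0=int(np.clip(p[0]-80,0,480));y0=int(np.clip(p[1]-60,0,280));print(x0,y0)
o=cv2.resize(c["image"][y0:y0+120,x0:x0+160,::-1],None,fx=5,fy=5,interpolation=cv2.INTER_CUBIC)
cv2.imwrite(sys.argv[1],o)
E
python3 w.py pics/w1.png
```

```text
[0.54041502 0.3075586  0.40372684] [ 5.64996706e-01  8.25092544e-01 -7.44991643e-04 -6.79788491e-04]
[319.59075615 202.17729772]
239 142
```

View pics/w1.png

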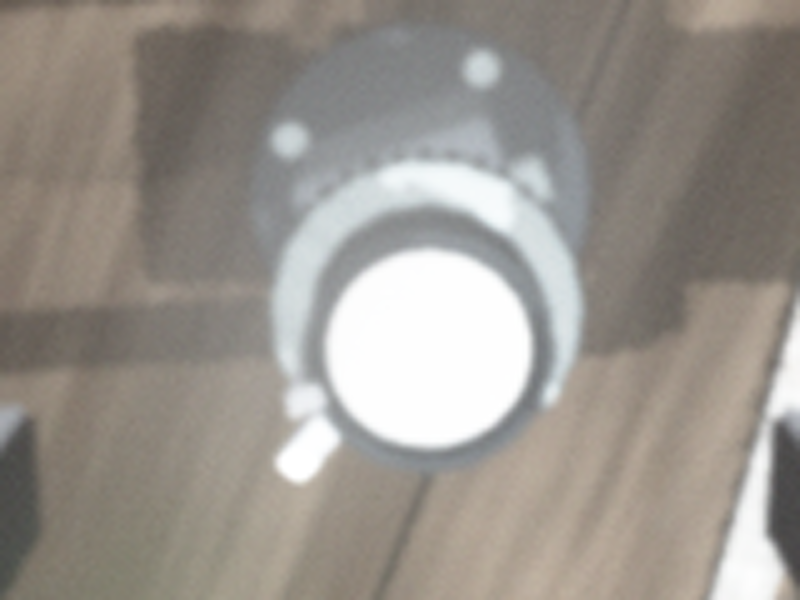

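```bash
cat > m.py <<'E'
import pickle
from h import *
def meas(c,ring,top,tab,rib,x0,y0,k=5):
    f=lambda p,z:back(c,(x0+(p[0]+.5)/k-.5,y0+(p[1]+.5)/k-.5),z)
    C=f(ring,.128);D=f(top,.153);T=f(tab,.124);B=f(rib,.153)
    A=(C+D)/2
    a=[np.arctan2(*(P-Q)[[1,0]]) for P,Q in((T,A),(T,C),(B,A),(B,D))]
    print("C",C.round(4),"D",D.round(4),"tab",a[:2],np.linalg.norm((T-A)[:2]),"rib",a[2:],np.linalg.norm((B-A)[:2]),"diff",a[0]-a[2])
def draw(c,A,tab,rib,x0,y0,fn,k=5):
    o=cv2.resize(c["image"][y0:y0+120,x0:x0+160,::-1],None,fx=k,fy=k,interpolation=cv2.INTER_CUBIC)
    q=lambda P:(((proj(c,P)-[x0,y0]+.5)*k-.5)*16).astype(int).reshape(-1,1,2)
    t=np.linspace(0,2*np.pi,90)
    for r,z,col in((.028,.128,(0,0,255)),(.021,.153,(0,255,0))):
        cv2.polylines(o,[q(np.c_[A[0]+r*np.cos(t),A[1]+r*np.sin(t),0*t+z])],True,col,1,16,4)
    for a,w,r0,r1,z,col in((tab,.003,.028,.04,.126,(0,0,255)),(rib,.002,.021,.0245,.153,(0,255,0))):
        u=np.array([np.cos(a),np.sin(a)]);v=np.array([-u[1],u[0]])
        P=[np.r_[np.array(A[:2])+r*u+s*w*v,z] for r,s in((r0,-1),(r1,-1),(r1,1),(r0,1))]
        cv2.polylines(o,[q(P)],True,col,1,16,4)
    cv2.imwrite(fn,o)
E
python3 - <<'E'
from m import *
c=pickle.load(open("w.pkl","rb"))
meas(c,(428,316),(430,347),(290,470),(303,400),239,142)
draw(c,(.5425,.3065),-1.92,-2.43,239,142,"pics/d1.png")
E
```

```text
C [0.5442 0.3087 0.128 ] D [0.5436 0.3101 0.153 ] tab [np.float64(-1.8798123592835492), np.float64(-1.8924270905100604)] 0.04075605129454358 rib [np.float64(-2.3925938934767155), np.float64(-2.3602642811220864)] 0.02241134661044138 diff 0.5127815341931663
```

View pics/d1.png

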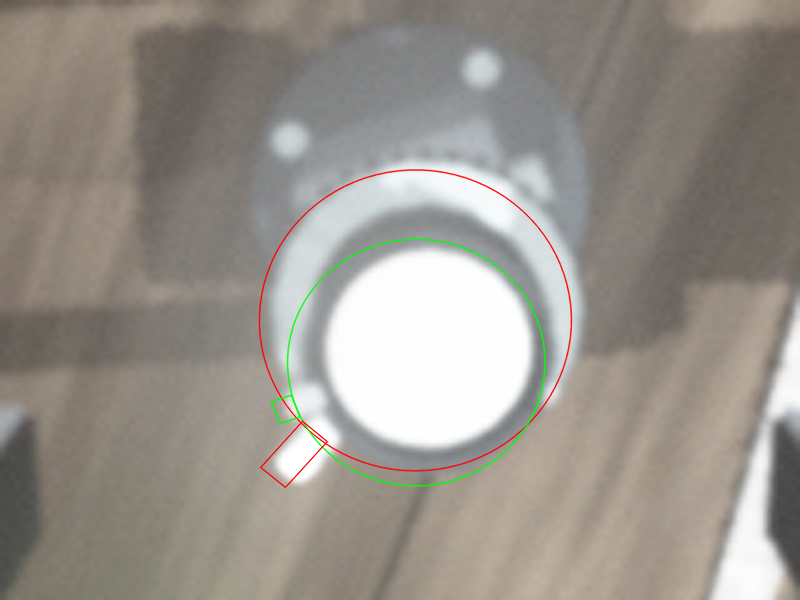

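Call:
move_arm(increments=[[[0,0.15,0.9,0,0,0,94],[0,0,0.9,0,0,0,94],[0,0,0.9,0,0,0,94],[0,0,0.9,0,0,0,94],[0,0,0.9,0,0,0,94],[0,0,0.5,0,0,0,94],[0,0,0,0,0,0,94],[0,0,0,0,0,0,70],[0,0,0,0,0,0,62],[0,0,0,0,0,0,62],[0,0,0,0,0,0,62],[0,0,0,0,0,0,62]]], force=5)

```text
t: 4.1
tool_pos: [0.5428, 0.309, 0.3059]
orientation: [0.565, 0.825, 0.001, 0.0]
force: [-0.2, 0.3, -0.8]
grip_width: 0.0645
finger_force: 0.0
```

Run:
```python
from bench import bot
from h import *
s=bot.observe();c=wristify(bot.camera("wrist"),s);print(s["tool_pos"],s["force"])
import pickle;pickle.dump(c,open("w.pkl","wb"))
o=cv2.resize(c["image"][130:330,200:440,::-1],None,fx=3,fy=3,interpolation=cv2.INTER_CUBIC)
cv2.imwrite("pics/w2.png",o)
```

```text
[0.54281871 0.30896191 0.30585105] [-0.1948521   0.25044063 -0.82473403]
```

View pics/w2.png

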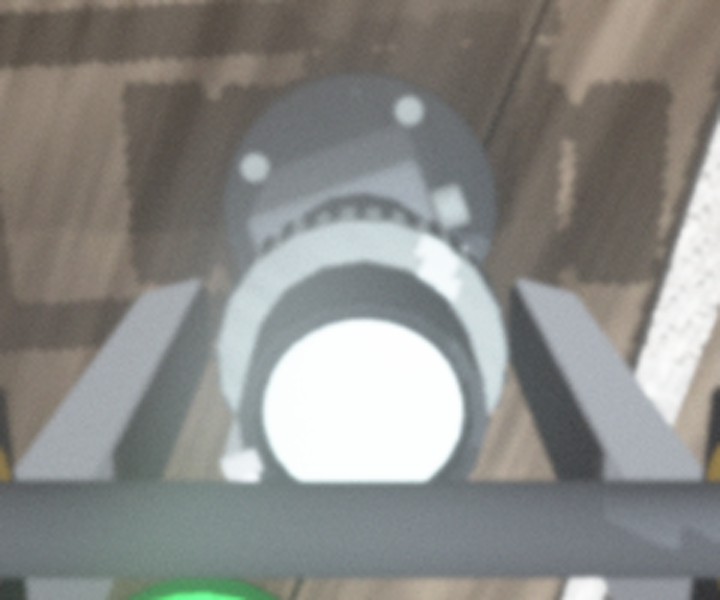

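Call:
move_arm(increments=[[[0,0.03,0.18,0,0,0,62],[0,0,0,0,0,0,50],[0,0,0,0,0,0,50],[0,0,0,0,0,0,50],[0,0,0,0,0,0,50]]], force=20)

```text
t: 4.57
tool_pos: [0.5436, 0.3092, 0.3005]
orientation: [0.565, 0.825, 0.0, 0.0]
force: [4.1, 1.1, -3.7]
grip_width: 0.0555
finger_force: 20.0
```

Call:
move_arm(increments=[[[0,0,0,0,0,0.5,50],[0,0,0,0,0,0.5,50],[0,0,0,0,0,0.5,50],[0,0,0,0,0,0.5,50],[0,0,0,0,0,0.5,50],[0,0,0,0,0,0.5,50],[0,0,0,0,0,0.5,50],[0,0,0,0,0,0.5,50],[0,0,0,0,0,0.5,50],[0,0,0,0,0,0.5,50],[0,0,0,0,0,0,50],[0,0,0,0,0,0,50]]])

```text
t: 5.57
tool_pos: [0.5435, 0.3092, 0.3006]
orientation: [0.759, 0.651, 0.0, 0.0]
force: [3.8, 1.6, -4.5]
grip_width: 0.0554
finger_force: 20.0
```

Call:
move_arm(increments=[[[0,0,0,0,0,0,70],[0,0,0,0,0,0,94],[0,0,0,0,0,0,94],[0,0,0,0,0,0,94],[0,0,0,0,0,0,94],[0,0,-1,0,0,0,94],[0,0,-1,0,0,0,94],[0,0,-1,0,0,0,94],[0,0,-1,0,0,0,94],[0,0,-1,0,0,0,94],[-0.94,-0.35,-1,0,0,0,94],[-0.94,-0.35,0,0,0,0,94],[-0.94,-0.35,0,0,0,0,94],[-0.94,-0.35,0,0,0,0,94],[-0.94,-0.35,0,0,0,0,94],[-0.94,-0.35,0,0,0,0,94],[-0.94,-0.35,0,0,0,0,94],[0,0,0,0,0,0,94],[0,0,0,0,0,0,94]]])

```text
t: 7.15
tool_pos: [0.4742, 0.1862, 0.4217]
orientation: [0.76, 0.65, 0.001, 0.0]
force: [0.1, -0.2, 0.0]
grip_width: 0.094
finger_force: 0.0
```

```bash
sed -i 's/\.54,\.308,\.122/.5438,.3092,.13/' w.py; python3 w.py pics/w3.png
```

```text
[0.47420321 0.18618398 0.42171156] [7.59796697e-01 6.50160342e-01 7.12275054e-04 4.46808934e-05]
[377.46690237  47.86254126]
297 0
```

View pics/w3.png

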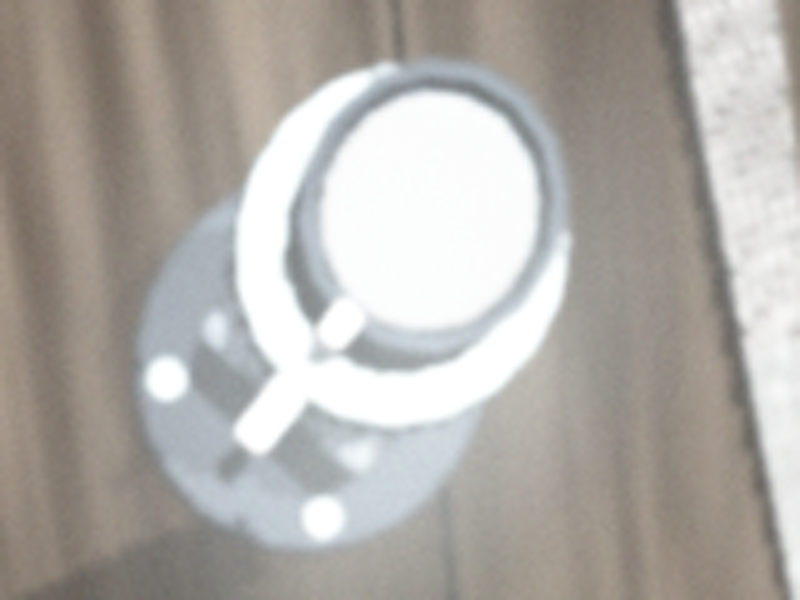

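Run:
```python
from m import *
c=pickle.load(open("w.pkl","rb"))
x0,y0,k=335,35,15
im=c["image"][y0:y0+60-5,x0:x0+50,::-1]
print(c["image"][60:92:2,340:372].min(2))
f=lambda u,v,z:back(c,(297+(u+.5)/5-.5,(v+.5)/5-.5),z)
D=f(431,210,.153);print("D",D)
t0=np.linspace(0,1,20)
def fit(A):
    r=[]
    for d in np.arange(-.15,.16,.05):
        a=-2.39+d;u=np.array([np.cos(a),np.sin(a)])
        P=[[*(A+r_*u),z] for r_,z in((.0245,.153),(.0245,.128),(.03,.128),(.04,.128),(.04,.118))]
        print(round(a,2),((proj(c,P)-[297,0]+.5)*5-.5).round(0).tolist())
for A in (np.array([.5436,.3092]),D[:2]):fit(A)
```

```text
[[168 169 171 169 175 219 252 255 255 255 255 255 255 255 254 244 194 149
  138 142 140 150 169 209 243 253 254 251 246 247 250 252]
 [198 190 180 175 168 183 226 253 255 255 255 255 255 255 255 254 242 191
  147 141 143 168 223 253 255 255 255 255 255 246 235 239]
 [231 220 195 176 163 156 183 240 254 255 255 255 255 255 255 255 254 248
  218 174 188 238 254 255 255 255 255 255 255 243 217 205]
 [229 220 199 183 175 172 175 211 250 255 255 255 255 255 255 255 255 255
  251 228 233 254 255 255 255 255 255 252 225 188 186 194]
 [214 208 189 181 181 181 170 180 223 252 255 255 255 255 255 255 255 255
  252 235 217 230 249 254 254 253 232 184 159 155 161 167]
 [170 174 174 179 179 182 174 165 170 201 241 253 255 255 255 255 255 253
  243 217 199 197 204 211 207 188 168 158 152 153 155 156]
 [152 151 165 175 177 176 175 178 173 167 181 218 245 254 255 255 255 254
  245 230 223 229 239 249 251 250 238 205 176 167 164 161]
 [146 150 153 152 158 161 167 170 174 166 161 183 225 250 255 255 255 255
  255 255 255 255 255 255 255 255 255 254 253 250 246 235]
 [146 147 152 150 150 146 153 158 16
[... 1583 characters left out ...]
.0]]
-2.24 [[348.0, 353.0], [325.0, 379.0], [309.0, 409.0], [279.0, 462.0], [273.0, 468.0]]
-2.54 [[311.0, 328.0], [292.0, 357.0], [268.0, 380.0], [226.0, 423.0], [221.0, 430.0]]
-2.49 [[317.0, 335.0], [297.0, 362.0], [274.0, 387.0], [234.0, 431.0], [229.0, 438.0]]
-2.44 [[322.0, 340.0], [302.0, 368.0], [281.0, 393.0], [242.0, 440.0], [237.0, 446.0]]
-2.39 [[328.0, 346.0], [307.0, 372.0], [287.0, 399.0], [251.0, 447.0], [245.0, 454.0]]
-2.34 [[334.0, 351.0], [313.0, 377.0], [294.0, 405.0], [260.0, 454.0], [254.0, 461.0]]
-2.29 [[340.0, 355.0], [319.0, 381.0], [301.0, 410.0], [269.0, 461.0], [263.0, 467.0]]
-2.24 [[347.0, 360.0], [325.0, 385.0], [308.0, 414.0], [279.0, 467.0], [272.0, 473.0]]
```

```bash
cat > fit.py <<'E'
from m import *
from scipy.optimize import least_squares
c=pickle.load(open("w.pkl","rb"));g=c["image"].min(2).astype(float)
def edge(row,a,b,th=210): # first crossing between cols a..b
    r=g[row,a:b+1]-th
    i=np.where(r[:-1]*r[1:]<0)[0][0];return a+i+r[i]/(r[i]-r[i+1])
TL=[(edge(r,340,352),r) for r in range(78,86)]
TR=[(edge(r,351,360),r) for r in range(82,88)]
RL=[(edge(r,358,366),r) for r in range(60,64)]
RR=[(edge(r,364,372),r) for r in range(66,70)]
print(np.round(RL,1).tolist(),np.round(RR,1).tolist(),np.round(TR,1).tolist())
D=back(c,(297+431.5/5-.5,210.5/5-.5),.153)[:2]
def lat(pts,z,A,a,w):
    n=np.array([-np.sin(a),np.cos(a)]);return [((back(c,p,z)[:2]-A)@n-w)*1e3 for p in pts]
best=[]
for st,sr in((1,1),(-1,-1)):
  f=lambda p:np.r_[lat(TL,.126,p[:2],p[2],-st*.003),lat(TR,.126,p[:2],p[2],st*.003),lat(RL,.153,p[:2],p[3],-sr*.002),lat(RR,.153,p[:2],p[3],sr*.002),(p[:2]-D)*1e3]
  s=least_squares(f,[*D,-2.4,-2.4],loss="soft_l1",f_scale=.3);print(s.cost,s.x,"iris",s.x[2]-s.x[3]);print(s.fun.round(2))
E
python3 fit.py
```

```text
Traceback (most recent call last):
  File "fit.py", line 8, in <module>
    TR=[(edge(r,351,360),r) for r in range(82,88)]
         ~~~~^^^^^^^^^^^
  File "fit.py", line 6, in edge
    i=np.where(r[:-1]*r[1:]<0)[0][0];return a+i+r[i]/(r[i]-r[i+1])
      ~~~~~~~~~~~~~~~~~~~~~~~~~~~^^^
IndexError: index 0 is out of bounds for axis 0 with size 0
```

```bash
sed -i 's/range(82,88)/range(82,87)/; s/351,360/349,360/; s/range(66,70)/range(65,69)/; s/364,372/364,374/' fit.py; python3 fit.py
```

```text
Traceback (most recent call last):
  File "fit.py", line 8, in <module>
    TR=[(edge(r,349,360),r) for r in range(82,87)]
         ~~~~^^^^^^^^^^^
  File "fit.py", line 6, in edge
    i=np.where(r[:-1]*r[1:]<0)[0][0];return a+i+r[i]/(r[i]-r[i+1])
      ~~~~~~~~~~~~~~~~~~~~~~~~~~~^^^
IndexError: index 0 is out of bounds for axis 0 with size 0
```

```bash
sed -i 's/th=210)/th=210.5)/' fit.py; python3 fit.py
```

```text
[[363.0, 60.0], [362.5, 61.0], [361.8, 62.0], [361.3, 63.0]] [[369.5, 65.0], [368.4, 66.0], [367.4, 67.0], [366.4, 68.0]] [[356.7, 82.0], [356.0, 83.0], [355.1, 84.0], [354.2, 85.0], [353.4, 86.0]]
3.321536257472877 [ 0.54345663  0.3081947  -2.42988288 -2.42156396] iris -0.008318912129701594
[-0.34 -0.24 -0.18 -0.19 -0.26 -0.26 -0.22 -0.02  1.25  1.31  1.27  1.23
  1.21 -1.08 -0.9  -0.88 -0.7   1.22  1.01  0.88  0.82  0.1  -0.12]
29.899107870773722 [ 0.54347117  0.30809262 -2.5940919  -2.61587526] iris 0.021783365872861893
[-1.19 -0.93 -0.71 -0.54 -0.42 -0.25 -0.03  0.31 11.94 12.17 12.32 12.46
 12.61 -1.37 -1.05 -0.85 -0.52  8.69  8.71  8.78  8.92  0.11 -0.22]
```

```bash
cat >> fit.py <<'E'
for fix in (0,1):
  f=lambda p:np.r_[lat(TL,.126,p[:2],p[2],-p[4]),lat(TR,.126,p[:2],p[2],p[4]),lat(RL,.153,p[:2],p[3],-p[5]),lat(RR,.153,p[:2],p[3],p[5]),(p[:2]-D)*1e3*(.3+5*fix)]
  s=least_squares(f,[*D,-2.4,-2.4,.003,.002],x_scale=[.001,.001,.1,.1,.001,.001]);print(s.cost,s.x,"iris",s.x[2]-s.x[3]);print(s.fun.round(2))
E
python3 fit.py | tail -6
```

```text
0.11011056889520512 [ 0.54345607  0.3081999  -2.4143304  -2.41912105  0.00376254  0.00293643] iris 0.00479065166114534
[-0.07  0.02  0.06  0.03 -0.05 -0.07 -0.05  0.13  0.03  0.08  0.02 -0.04
 -0.08 -0.18 -0.01  0.01  0.19  0.24  0.03 -0.1  -0.16  0.03 -0.03]
0.1118764626484939 [ 0.54335891  0.30831001 -2.40998355 -2.4119871   0.00377003  0.00293704] iris 0.0020035531865620904
[-0.05  0.03  0.07  0.04 -0.05 -0.08 -0.06  0.12  0.04  0.08  0.02 -0.04
 -0.09 -0.17 -0.01  0.01  0.18  0.25  0.04 -0.11 -0.18  0.   -0.  ]
```

```bash
python3 -c "
from bench import bot
print(bot.hand_in())"
```

```text
the job is handed in; nothing more can be done
None
```

I turned the taller camera's iris ring about 0.52 rad so its tab lines up with the index rib. A close wrist picture puts it within about 0.01 rad. The gripper is open and clear, I did not move near the shorter camera, and the job is handed in.

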